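Open the draught shield and put the check weight back in its case

ROBOT

A 6-joint arm with a two-finger parallel gripper is mounted at the origin on the work surface. World frame = base frame: x ahead of the robot, y to its left, z up, the work surface at z = 0. Lengths are in mm, angles in degrees, forces in N, time in s.
With the tool pointing down it reaches from about 300 to 850 mm from the base axis. Payload 4.2 kg.
Tool frame: the origin (TCP) lies midway between the tips of the shut fingers; the grasp point (between the pads) lies 19 mm behind it (env.hold_point_z is the z of the grasp point in the tool frame, in mm); z points along the fingers, y is the direction in which the jaws open and shut (so a half turn about z gives the same grasp; the last joint's range is limited). The gripper opens to 91 mm and grips with 3 to 60 N. Pads are 32 mm wide; open, the fingers measure 118 mm over their backs; the gripper's body (76 mm by 178 mm) begins 60 mm behind the grasp point.
Start: joints at [71.219, 18.312, 89.639, -0, 72.044, -1.146], TCP at [174.206, 547.992, 213.976] pointing down, gripper open.
Joint ranges: [-177.97, 177.97], [-48.28, 115.42], [12.27, 149.76], [-77.06, 257.06], [2.81, 150.46], [-146.56, 146.56]. Speed limits (degrees/s): [147.25, 147.25, 180, 180, 180, 180].

INTERFACE

Orientations are given as [roll, pitch, yaw] about the fixed x, y, z axes, in that order (R = Rz(yaw) Ry(pitch) Rx(roll)).
In Python, from workcell import env, grab_frame, camera_params, spotter gives the robot as it stands. The module is installed in compiled form; this text tells all that it offers.
- The arm moves only by the shell command python3 -m jog 'ROWS' [FORCE]. ROWS is text: rows parted by semicolons, each of 7 numbers parted by spaces: the turn, a rotation vector about the world's x, y, z in units of 5 degrees (1.0 is 5 degrees), then the shift along the world's x, y, z in units of 25 mm (1.0 is 25 mm), then the opening, from 0 (shut) to 1 (fully open). A call has 1 to 5 rows; each row is the pose to reach, as a shift and turn from the pose commanded when the call began; what a row does not reach only later rows make up. A row lasts 1/8 s, in which the tool goes at most 62.5 mm and 10.7 degrees, less where a joint would pass 70% of its speed; a pose out of reach is approached as far as the arm can. A call with a gripper value outside its range is refused whole. The fingers move at their own pace and stop on an object; FORCE is the grip in N (left out, the last holds). Time passes only in rows, so rows that repeat a pose let the fingers close. It gives the time, the measured TCP pose, the force and the opening at its end, in the units of the state.
- env.state(): the state, without advancing time (a new reading comes with each control period).
- grab_frame(name): name is "scene" or "top"; returns the picture (384x512x3 uint8, red, green, blue); there is no depth.
- camera_params(name): a dict with "K" (3x3 intrinsics, pixels), "rvec" (rotation vector, rad) and "tvec" (3), from world to camera coordinates, as OpenCV has them. Camera axes: x right, y down, z forward; pixel columns grow to the right and rows downward; lengths in mm; the calibration is good to about 2 mm. A picture is of the moment at which its call begins. camera_params takes no time and is no camera call.
- env.job_done(): hands the job in, once; it reports no verdict.
Trained networks look in the newest picture that a camera, given by its name, has taken for a name from the list of things; names that differ only in an ending like _2 or _b are one class to them, and where a whole thing is asked for, a point or a joint stands for the part that bears it (a point fixed in the world has none). Each returns a list of dicts, best first, with "conf" (0 to 1); they miss things now and then, are a little off and sometimes report something else, mostly with a low value. They report only what shows in the picture. A call takes as long as a camera call. They do not tell look-alikes from the thing itself.
- spotter.look_for(query, camera): "box" ([left, top, width, height] in pixels, round what is visible of it).
- spotter.trace(query, camera): "region" (384x512 bool, what is visible of it) and "box" ([left, top, width, height] in pixels, round what is visible of it).
The state is a dict: "time_s": time; "qpos": joint angles; "qvel": joint speeds; "effort": joint torques, N m; "ee_pos": TCP position; "ee_rot": TCP orientation; "force": force on the tool from outside, world axes, zero at the start; "torque": the same for the moment, N m; "gripper_width": finger opening in mm.
Only numpy, scipy, OpenCV 4.12 (cv2) and the standard library are available. Lean on these libraries where they do the work, as an engineer would, in place of code of your own. Each camera call takes 0.05 s, during which the arm holds its last target. There are 200 camera calls.

TASK

The balance check is finished and the next sample goes on this pan. Lift the lid off the balance's draught shield by its knob and lay it aside flat on the bench, knob up; then take the check weight off the pan and stand it upright on the bench to change your grip, let go, and lay it on its side in the cradle of its wooden case, knob towards the end with the short, narrow cradle. Set things down gently, do not lean on the balance, leave the other things on the bench where they are, and leave the shield open.

Things in the scene. Friction and masses are not known exactly. Their poses are not given: they have to be found in the camera images.
- balance: laboratory balance, fixed, cream; origin on the bench under the middle of its round pan, z up. Housing from 150 mm in front (-x, low sloping key panel) to 100 mm behind (+x) and 95 mm to either side, deck 62 mm high. On it a clear round draught shield (outer radius 71, inner 68 mm) stands around the pan, its rim 165 mm above the bench
- pan (a point): middle of the top of the steel pan (radius 55 mm), 75 mm above the bench and 90 mm below the shield's rim
- lid_knob (a point): knob of the shield's loose lid (about 0.16 kg; clear disc 148 mm wide, 4 mm thick, loose lip 128 mm wide, 5 mm deep below). Knob 40 mm high above the lip's underside, 26 mm wide from 21 to 37 mm, narrower below. Point on the axis 29 mm above the lip's underside, 20 mm above the disc's top; z up out of the knob. Flat on the bench the lid rests on its lip, the point 29 mm up; on the shield 189 mm up
- weight_center (a point): check weight, polished steel, 0.5 kg, 68 mm tall, standing on the pan: body 38 mm in diameter and 46 mm tall, neck 17 mm in diameter, then a knob 26 mm in diameter from 54 to 68 mm above the base. Point on the axis half-way up, 34 mm above the base; z points from base to knob
- weight_knob (a point): middle of the weight's knob, on its axis, 61 mm above its base (27 mm from weight_center along z)
- case: open wooden case, fixed, 98 mm long (x), 120 mm wide (y); origin on the bench under its middle. Floor 8 mm thick, end walls 42 mm high (inner faces x -41 and +41 mm), side walls 18 mm high. Along x in the middle runs a felt V cradle 35 mm wide, finger room down to the floor beside it: long wide part (x -9 to 33 mm) for the body, short narrow part (x -38 to -22 mm) for the knob
- cradle (a point): where weight_center is when the weight lies properly in the cradle: 42 mm above the bench over the case's origin; axes as the case's. The lying weight's axis is along x, its knob towards -x, with 7 mm play to either end wall
- wash_bottle: white wash bottle, 64 mm in diameter, 200 mm tall; origin at the middle of its base
- sample_jar: amber jar with black cap, 54 mm in diameter, 74 mm tall; origin at the middle of its base
- case_lid: the case's wooden lid lying on the bench upside down, 100 x 122 x 16 mm; origin under its middle
Mind the look-alikes: they are no part of the job. There is more than one size of the part that bears lid_knob; the job needs the largest. There is more than one size of the case; the one meant has the size given above.

How it is judged (in metres and radians):
On the way, in this order (a step that is already met when the one before it is completed fails the run):
1. the lid lies flat on the bench, knob up, let go (height (world z) of lid_knob between 0.024 and 0.034 m and angle between lid_knob's own z axis and vertical below 0.06 rad and contact force between the fingers and lid below 0.1 N and linear speed of lid below 0.02 m/s), for 0.2 s.
2. the weight stands upright on the bench, let go (height (world z) of weight_center between 0.03 and 0.038 m and angle between weight_center's own z axis and vertical below 0.08 rad and contact force between the fingers and weight below 0.1 N and linear speed of weight below 0.02 m/s), for 0.2 s.
At the end, for the whole second after the job is handed in: the weight lies at rest in the cradle, knob at the -x end: middle within 10 mm along, 5 mm across and 5 mm in height of the cradle point, axis within 0.12 rad of the case's x; the lid lies at rest flat on the bench, knob up (within 0.06 rad, 5 mm in height) (x of weight_center in the frame of case between -0.01 and 0.01 m and y of weight_center in the frame of case between -0.005 and 0.005 m and z of weight_center in the frame of case between 0.037 and 0.047 m and angle between the z axis of weight_center and the x axis of case, either way round below 0.12 rad and x of weight_knob in the frame of case below -0.015 m and linear speed of each of weight, lid below 0.02 m/s and height (world z) of lid_knob between 0.024 and 0.034 m and angle between lid_knob's own z axis and vertical below 0.06 rad); the robot touches nothing.
It fails at once if the weight was dropped or banged onto the bench or the case (over 60 N, or falling free at 0.45 m/s) (contact force between weight and table above 60 N or contact force between weight and case above 60 N or (height (world z) of weight_center below 0.06 m and linear speed of weight above 0.45 m/s and contact force between the fingers and weight below 0.1 N)).
It fails at once if the lid was dropped or banged onto the bench (over 40 N, or falling free at 0.45 m/s) (contact force between lid and table above 40 N or (height (world z) of lid_knob below 0.06 m and linear speed of lid above 0.45 m/s and contact force between the fingers and lid below 0.1 N)).
It fails at once if the robot leaned on the balance (over 25 N) (contact force between the arm and balance above 25 N).
It fails at once if another thing on the bench was moved by over 30 mm (distance of any of wash_bottle, sample_jar, case_lid from where it was at the start of the episode above 0.03 m).
It also fails if it takes over 72 s, if anything falls off the work surface, if the arm or the gripper's body presses on something with over 40 N, if the wrist force passes 120 N, or if a joint passes its speed limit or range.

## Working session

There is one attempt and no reset: what is moved stays moved. The work goes in short steps, Python scripts to look and compute and a shell command to move; the robot and the scene stay as the last step left them, time stands still between calls to the robot, and variables do not carry over. Pictures are saved under pics/ and viewed, about 8 in all and at most 12, crops included, and the job is handed in when it is done.

```bash
mkdir -p pics; cat > h.py <<'E'
import numpy as np, cv2
from workcell import env, grab_frame, camera_params, spotter
def cam(n):
    p=camera_params(n); R=cv2.Rodrigues(np.array(p["rvec"],float))[0]
    return np.array(p["K"],float),R,np.array(p["tvec"],float).ravel()
def proj(n,P):
    K,R,t=cam(n); q=K@(R@np.array(P,float).reshape(-1,3).T+t[:,None]); return (q[:2]/q[2]).T
def back(n,uv,z):
    K,R,t=cam(n); c=-R.T@t; d=R.T@np.linalg.inv(K)@np.array([uv[0],uv[1],1.])
    return c+d*(z-c[2])/d[2]
def save(n,f):
    im=grab_frame(n); cv2.imwrite("pics/"+f,im[:,:,::-1]); return im
E
python3 - <<'E'
from h import *
a=save("scene","s0.png"); b=save("top","t0.png")
for n in("scene","top"):
    K,R,t=cam(n); print(n,(-R.T@t).round(),K[0,0])
    for q in ["balance","lid_knob","weight_center","case","wash_bottle","sample_jar","case_lid"]:
        print(q,[(np.round(d["box"]).astype(int).tolist(),round(d["conf"],2)) for d in spotter.look_for(q,n)])
E
```

```text
scene [1374. -462.  910.] 441.8755669962003
balance [([141, 219, 93, 71], 0.95)]
lid_knob [([152, 190, 60, 41], 0.91), ([171, 301, 39, 35], 0.7), ([92, 259, 40, 35], 0.57)]
weight_center []
case [([294, 122, 64, 49], 0.97), ([326, 165, 50, 36], 0.69), ([268, 271, 20, 33], 0.55)]
wash_bottle [([311, 207, 29, 68], 0.92)]
sample_jar [([264, 269, 24, 34], 0.74)]
case_lid [([339, 235, 56, 32], 0.96)]
top [ 442.  -95. 1257.] 417.4454767589232
balance [([303, 158, 67, 87], 0.79)]
lid_knob [([333, 116, 31, 31], 0.96), ([314, 163, 57, 55], 0.95), ([384, 186, 32, 30], 0.6)]
weight_center []
case [([92, 242, 72, 64], 0.83), ([123, 185, 49, 36], 0.55)]
wash_bottle [([124, 188, 48, 36], 0.34)]
sample_jar [([276, 105, 17, 24], 0.76)]
case_lid [([168, 104, 44, 39], 0.92)]
```

View pics/s0.png

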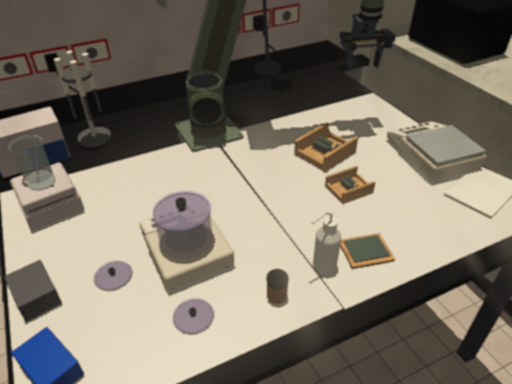

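View pics/t0.png

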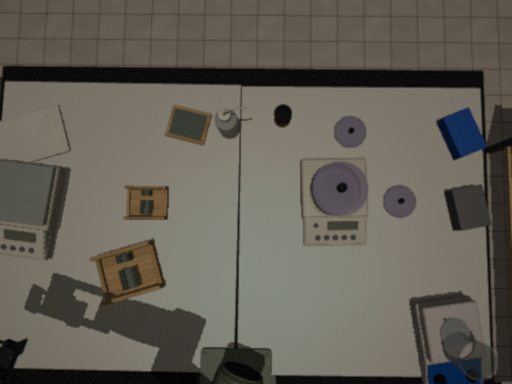

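The scene view shows the balance with its lid at (182,210), two small lids (decoys), two cases at (326,147) and (350,183), and the wash bottle, jar and case lid. In the top view the big case is at (130,270) with its narrow cradle at (123,257), and the lid knob is at (342,188). Next I'll measure.

```bash
python3 - <<'E'
from h import *
a=save("scene","s1.png"); b=save("top","t1.png")
def up(im,x,y,w,h,s): return cv2.resize(im[y:y+h,x:x+w],None,fx=s,fy=s,interpolation=cv2.INTER_CUBIC)
o=np.vstack([np.hstack([up(b,290,145,100,75,4),up(b,80,230,100,75,4)]),np.hstack([up(a,130,180,100,75,4),up(a,285,110,100,75,4)])])
cv2.imwrite("pics/c1.png",o[:,:,::-1])
for n,qs in (("top",["lid_knob","case","balance","case_lid","sample_jar","wash_bottle"]),("scene",["lid_knob","case","balance"])):
    for q in qs:
        for d in spotter.trace(q,n):
            if d["conf"]<.4: continue
            m=d["region"].astype(np.uint8); c=cv2.findContours(m,0,1)[0]; c=max(c,key=cv2.contourArea)
            mm=cv2.moments(m); cen=(mm["m10"]/mm["m00"],mm["m01"]/mm["m00"])
            box=cv2.boxPoints(cv2.minAreaRect(c))
            z={"lid_knob":169,"case":18,"balance":62,"case_lid":10,"sample_jar":70,"wash_bottle":100}[q]
            print(n,q,round(d["conf"],2),"cen",np.round(cen,1),back(n,cen,z)[:2].round(),"rect",[back(n,p,z)[:2].round().tolist() for p in box])
E
```

```text
top lid_knob 0.68 cen [340.2 188.2] [ 555. -278.] rect [[626.0, -204.0], [628.0, -352.0], [484.0, -351.0], [482.0, -205.0]]
top lid_knob 0.64 cen [399.4 201.1] [ 524. -433.] rect [[565.0, -390.0], [566.0, -477.0], [483.0, -475.0], [482.0, -389.0]]
top lid_knob 0.62 cen [349.8 131.3] [ 707. -304.] rect [[748.0, -262.0], [749.0, -347.0], [666.0, -347.0], [664.0, -262.0]]
top case 0.66 cen [146.6 202.2] [521. 273.] rect [[572.0, 343.0], [574.0, 211.0], [472.0, 207.0], [470.0, 338.0]]
top case 0.56 cen [128.6 271.9] [315. 317.] rect [[356.0, 443.0], [414.0, 251.0], [272.0, 204.0], [215.0, 395.0]]
top balance 0.64 cen [329. 211.] [ 500. -264.] rect [[653.0, -180.0], [655.0, -374.0], [405.0, -372.0], [403.0, -182.0]]
top case_lid 0.75 cen [188.5 124.2] [762. 157.] rect [[725.0, 230.0], [829.0, 208.0], [799.0, 83.0], [695.0, 106.0]]
top sample_jar 0.75 cen [282.6 115.3] [ 776. -128.] rect [[810.0, -103.0], [810.0, -152.0], [745.0, -153.0], [744.0, -104.0]]
top sample_jar 0.61 cen [329.  210.8] [ 501. -263.] rect [[651.0, -176.0], [659.0, -371.0], [406.0, -377.0], [398.0, -185.0]]
top wash_b
[... 269 characters left out ...]
.9] [ 559. -280.] rect [[450.0, -322.0], [520.0, -186.0], [658.0, -240.0], [596.0, -364.0]]
scene lid_knob 0.67 cen [111.6 274.6] [ 689. -480.] rect [[638.0, -518.0], [654.0, -434.0], [738.0, -443.0], [722.0, -521.0]]
scene lid_knob 0.57 cen [192.4 315.5] [ 863. -359.] rect [[805.0, -382.0], [842.0, -307.0], [919.0, -338.0], [884.0, -408.0]]
scene case 0.73 cen [347.5 184.4] [518. 272.] rect [[444.0, 219.0], [434.0, 404.0], [582.0, 337.0], [585.0, 169.0]]
scene case 0.61 cen [323.4 147.3] [308. 317.] rect [[229.0, 219.0], [120.0, 516.0], [368.0, 443.0], [444.0, 182.0]]
scene balance 0.89 cen [186.3 251. ] [ 598. -291.] rect [[434.0, -377.0], [410.0, -154.0], [692.0, -191.0], [697.0, -379.0]]
```

View pics/c1.png

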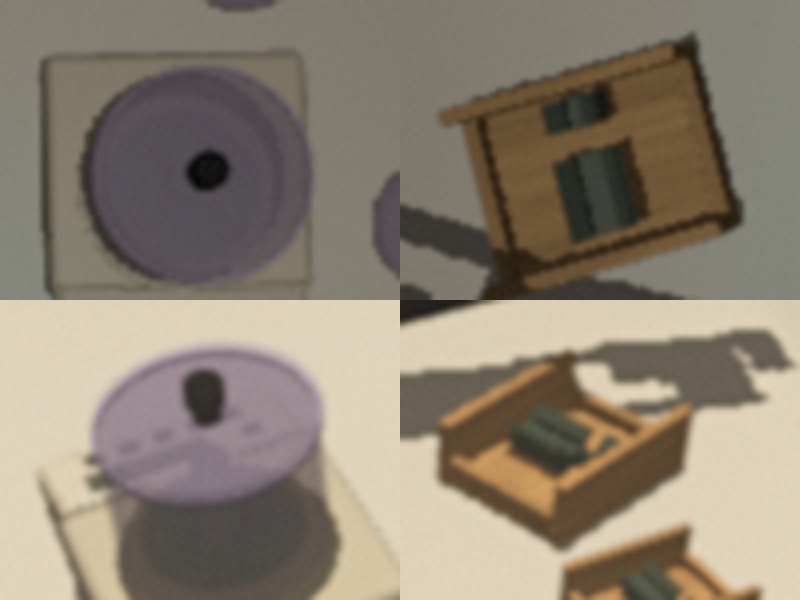

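By size the case meant is the smaller one, about 100x130 at (521,273). The big one is a look-alike. I'll zoom in on the smaller case and its surroundings.

```bash
python3 - <<'E'
from h import *
a=cv2.imread("pics/s1.png"); b=cv2.imread("pics/t1.png")
def up(im,x,y,w,h,s): return cv2.resize(im[y:y+h,x:x+w],None,fx=s,fy=s,interpolation=cv2.INTER_CUBIC)
o=np.hstack([up(b,117,180,60,45,6.6667),up(a,320,160,60,45,6.6667)])
o=np.clip(o*1.5,0,255).astype(np.uint8)
cv2.imwrite("pics/c2.png",o)
# projected model for candidate poses vs trace
s=env.state(); print(s["ee_pos"],s["ee_rot"],s["gripper_width"],env.hold_point_z)
# fit knob dark blobs
for n,bx in(("top",(325,170,36,36)),("scene",(165,185,32,32))):
    im=b if n=="top" else a; x,y,w,h=bx; g=cv2.cvtColor(im[y:y+h,x:x+w],6); m=(g<55).astype(np.uint8)
    M=cv2.moments(m,True); c=(x+M["m10"]/M["m00"],y+M["m01"]/M["m00"]); print(n,c,M["m00"],back(n,c,199 if n=="top" else 189)[:2])
E
```

```text
[174.21154922 547.9689592  213.98475583] [1.79995993e+02 2.94617723e-03 1.62365074e+02] 91.34020987178188 -18.8
top (341.47826086956525, 187.2173913043478) 92.0 [ 554.72161622 -276.70523759]
scene (180.7123287671233, 203.8082191780822) 73.0 [ 559.64141641 -277.41021963]
```

View pics/c2.png

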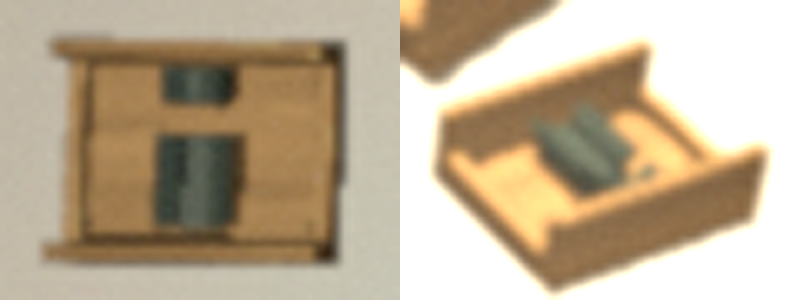

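The zoom shows the case's narrow cradle at the top-view +x end, at (147,192) in full-image pixels, so the case is yawed about 180° and the weight's knob must end up towards world +x. I'll fit the pose and start the travel.

```bash
cat > fitcase.py <<'E'
from h import *
from scipy.optimize import minimize
def boxpts(x0,x1,y0,y1,z0,z1): return np.array([[x,y,z] for x in(x0,x1) for y in(y0,y1) for z in(z0,z1)],float)
parts=[boxpts(-49,-41,-60,60,0,42),boxpts(41,49,-60,60,0,42),boxpts(-49,49,-60,60,0,18)]
S=4
def sil(n,p):
    c,s=np.cos(p[2]),np.sin(p[2]); R=np.array([[c,-s,0],[s,c,0],[0,0,1]]); m=np.zeros((384*S,512*S),np.uint8)
    for P in parts:
        q=proj(n,P@R.T+[p[0],p[1],0]); cv2.fillConvexPoly(m,cv2.convexHull(((q+.5)*S*16).astype(np.int32)),1,shift=4)
    return cv2.resize(m.astype(np.float32),(512,384),interpolation=cv2.INTER_AREA)
T={}
for n in("top","scene"):
    grab_frame(n)
    for d in spotter.trace("case",n):
        x,y,w,h=d["box"]
        g=(x+w/2,y+h/2); e=(147,203) if n=="top" else (349,184)
        if np.hypot(g[0]-e[0],g[1]-e[1])<12: T[n]=d["region"].astype(np.float32); break
print(T.keys())
for use in(["top"],["scene"],["top","scene"]):
    use=[u for u in use if u in T]
    f=lambda p:sum(np.abs(sil(n,[p[0],p[1],p[2]/100])-T[n]).sum()/T[n].sum() for n in use)
    best=min((minimize(f,[518,273,a],method="Nelder-Mead",options=dict(initial_simplex=[[518,273,a],[528,273,a],[518,283,a],[518,273,a+6]])) for a in(-3,3)),key=lambda r:r.fun)
    print(use,best.x.round(1),"(yaw in 0.01rad)",round(best.fun,3))
E
python3 fitcase.py
```

```text
dict_keys(['top', 'scene'])
['top'] [519.8 274.8   1.2] (yaw in 0.01rad) 0.026
['scene'] [518.4 275.2   0.9] (yaw in 0.01rad) 0.037
['top', 'scene'] [519.6 275.1   1.6] (yaw in 0.01rad) 0.07
```

```bash
python3 -m jog '0 0 1.5 1.5 -2 2 1; 0 0 3.5 3 -4 2 1; 0 0 3.5 4 -7 2 1; 0 0 3.5 5 -9.5 2 1; 0 0 3.5 6 -12 2 1'; python3 -m jog '0 0 0 1.5 -2.5 0 1; 0 0 0 3 -5 0 1; 0 0 0 4.5 -7.5 0 1; 0 0 0 6 -10 0 1; 0 0 0 7 -12 0 1'
```

```text
time_s: 2.17
ee_pos: [309.7, 283.9, 264.1]
ee_rot: [180.0, 0.1, 179.9]
force: [0.6, 0.7, 0.2]
gripper_width: 90.7
time_s: 2.8
ee_pos: [468.5, 14.4, 264.2]
ee_rot: [180.0, 0.1, 179.8]
force: [1.0, 1.1, -0.2]
gripper_width: 91.3
```

```bash
python3 -m jog '0 0 0 0 0 0 1; 0 0 0 0 0 0 1; 0 0 0 0 0 0 1'
```

```text
time_s: 3.18
ee_pos: [467.0, 17.6, 264.0]
ee_rot: [180.0, -0.0, 180.0]
force: [-0.7, -0.1, 0.5]
gripper_width: 91.2
```

```bash
python3 -m jog '0 0 0 0.7 -2.3 0 0.7; 0 0 0 1.4 -4.7 0 0.7; 0 0 0 2.1 -7 0 0.7; 0 0 0 2.8 -9.4 0 0.7; 0 0 0 3.56 -11.82 0 0.7'; python3 -m jog '0 0 0 0 0 0 0.6; 0 0 0 0 0 0 0.6; 0 0 0 0 0 0 0.6'; python3 - <<'E'
from h import *
for n in("top","scene"):
    save(n,f"k_{n}.png")
    d=[d for d in spotter.trace("lid_knob",n)]
    for e in d:
        m=cv2.moments(e["region"].astype(np.uint8)); c=(m["m10"]/m["m00"],m["m01"]/m["m00"]); print(n,round(e["conf"],2),c,back(n,c,169)[:2],e["region"].sum())
E
```

```text
time_s: 3.8
ee_pos: [557.2, -278.3, 264.4]
ee_rot: [180.0, 0.1, -180.0]
force: [0.9, 0.7, -0.2]
gripper_width: 63.9
time_s: 4.18
ee_pos: [556.3, -276.2, 264.4]
ee_rot: [180.0, 0.0, -180.0]
force: [-1.0, 0.2, 0.4]
gripper_width: 54.5
top 0.96 (342.67762128325506, 203.377151799687) [ 515.58061342 -284.88811631] 639
top 0.69 (346.87942122186496, 129.62700964630224) [ 711.65153327 -296.42430606] 622
top 0.49 (393.5188679245283, 203.4245283018868) [ 517.31688996 -417.21089726] 106
scene 0.74 (180.8356881214024, 209.9607535321821) [ 559.28049774 -279.50374962] 1911
```

```bash
python3 -m jog '0 0 0 0.04 -0.04 -1 0.6; 0 0 0 0.04 -0.04 -2 0.6; 0 0 0 0.04 -0.04 -3 0.6; 0 0 0 0.04 -0.04 -3.4 0.6; 0 0 0 0.04 -0.04 -3.62 0.6'; python3 -m jog '0 0 0 0 0 0 0.6; 0 0 0 0 0 0 0.3; 0 0 0 0 0 0 0.15; 0 0 0 0 0 0 0; 0 0 0 0 0 0 0' 20;  python3 -m jog '0 0 0 0 0 0 0; 0 0 0 0 0 0.3 0; 0 0 0 0 0 0.8 0'
```

```text
time_s: 5.0
ee_pos: [557.5, -279.2, 173.5]
ee_rot: [-180.0, 0.0, 179.9]
force: [-0.7, -1.0, 0.2]
gripper_width: 54.5
time_s: 5.62
ee_pos: [557.4, -279.1, 173.8]
ee_rot: [180.0, 0.0, 179.9]
force: [0.0, 1.0, 1.9]
gripper_width: 25.5
time_s: 6.0
ee_pos: [556.9, -279.4, 193.2]
ee_rot: [180.0, -0.1, 179.9]
force: [0.3, 0.3, -1.6]
gripper_width: 25.2
```

```bash
python3 -m jog '0 0 0 0 0 1 0; 0 0 0 0 1.5 1.2 0; 0 0 0 0 3.2 1.2 0; 0 0 0 0 4.9 1.2 0; 0 0 0 0 6.6 1.2 0'; python3 -m jog '0 0 0 0 1.1 0 0; 0 0 0 0 1.56 -0.5 0; 0 0 0 0 1.56 -2 0; 0 0 0 0 1.56 -4 0; 0 0 0 0 1.56 -6 0';python3 -m jog '0 0 0 0 0 0 0; 0 0 0 0 0 -1 0;0 0 0 0 0 -1.5 0'
```

```text
time_s: 6.62
ee_pos: [557.4, -113.3, 224.2]
ee_rot: [-180.0, 0.1, 179.8]
force: [1.2, 0.1, -2.1]
gripper_width: 25.2
time_s: 7.25
ee_pos: [557.3, -76.2, 71.7]
ee_rot: [-180.0, 0.0, 179.8]
force: [0.9, -0.9, -2.9]
gripper_width: 25.1
time_s: 7.62
ee_pos: [558.2, -75.9, 36.8]
ee_rot: [-180.0, 0.1, 179.8]
force: [-0.5, -0.3, -1.6]
gripper_width: 25.3
```

```bash
python3 -m jog '0 0 0 0 0 -0.4 0; 0 0 0 0 0 -0.65 0; 0 0 0 0 0 -0.8 0; 0 0 0 0 0 -0.88 0; 0 0 0 0 0 -0.92 0'; python3 -m jog '0 0 0 0 0 0 0; 0 0 0 0 0 0 0'
```

```text
time_s: 8.25
ee_pos: [557.5, -75.4, 13.7]
ee_rot: [-180.0, 0.0, 179.9]
force: [-2.3, 0.3, 8.1]
gripper_width: 24.9
time_s: 8.5
ee_pos: [557.5, -75.4, 13.7]
ee_rot: [-180.0, 0.0, 179.9]
force: [-2.2, 0.7, 5.7]
gripper_width: 25.0
```

```bash
python3 -m jog '0 0 0 0 0 0 0.15; 0 0 0 0 0 0 0.35; 0 0 0 0 0 0 0.5; 0 0 0 0 0 0 0.5; 0 0 0 0 0 0 0.5'; python3 -m jog '0 0 0 0 0 0.5 0.5; 0 0 0 0 0 2 0.5; 0 0 0 0 0 4 0.5; 0 0 0 0 3 6 0.5; 0 0 0 0 5 6 0.5'; python3 - <<'E'
from h import *
a=save("scene","s2.png"); b=save("top","t2.png")
def up(im,x,y,w,h,s): return cv2.resize(im[y:y+h,x:x+w],None,fx=s,fy=s,interpolation=cv2.INTER_CUBIC)
o=np.vstack([up(b,250,140,133,50*2,4.5),up(a,120,170,133,66,4.5)]);o=np.clip(o*1.4,0,255).astype(np.uint8)
cv2.imwrite("pics/c3.png",o[:,:,::-1]); print(o.shape)
for n in("top","scene"):
  for q in("weight_center","weight_knob","lid_knob"):
    for e in spotter.trace(q,n):
        m=cv2.moments(e["region"].astype(np.uint8)); c=np.array((m["m10"]/m["m00"],m["m01"]/m["m00"])); print(n,q,round(e["conf"],2),c.round(1),back(n,c,5 if q=="lid_knob" else 109)[:2].round(1),e["box"])
E
```

```text
time_s: 9.12
ee_pos: [557.3, -75.3, 12.7]
ee_rot: [180.0, -0.0, 179.9]
force: [-0.7, 0.3, 0.3]
gripper_width: 45.8
time_s: 9.75
ee_pos: [558.9, 38.4, 164.2]
ee_rot: [180.0, 0.4, 179.7]
force: [0.9, 0.5, -0.3]
gripper_width: 45.6
(747, 598, 3)
top weight_center 0.68 [337.9 188.1] [ 561.8 -282.2] [328.3, 177.7, 16.9, 22.9]
top weight_knob 0.64 [337.3 188.6] [ 560.4 -280.6] [332.5, 182.1, 12.7, 14.0]
top lid_knob 0.92 [399.6 200.9] [ 536.5 -484. ] [385.5, 189.3, 30.0, 29.3]
top lid_knob 0.91 [349.8 131.2] [ 747.4 -335.6] [335.8, 116.4, 29.6, 31.5]
top lid_knob 0.81 [265.8 193.5] [553.1 -82.2] [240.2, 169.4, 51.0, 51.1]
scene weight_center 0.74 [181.9 223.1] [ 543.  -278.6] [177.4, 215.0, 11.5, 15.2]
scene weight_knob 0.68 [181.6 223. ] [ 542.6 -279.3] [172.3, 215.6, 22.3, 13.7]
scene lid_knob 0.85 [254.4 229.8] [556.3 -76. ] [229.1, 208.9, 49.7, 39.2]
scene lid_knob 0.69 [112.  274.6] [ 537.3 -483. ] [94.6, 262.1, 39.8, 29.9]
scene lid_knob 0.61 [192.1 315.4] [ 749.2 -336.3] [172.4, 300.1, 38.3, 35.7]
```

View pics/c3.png

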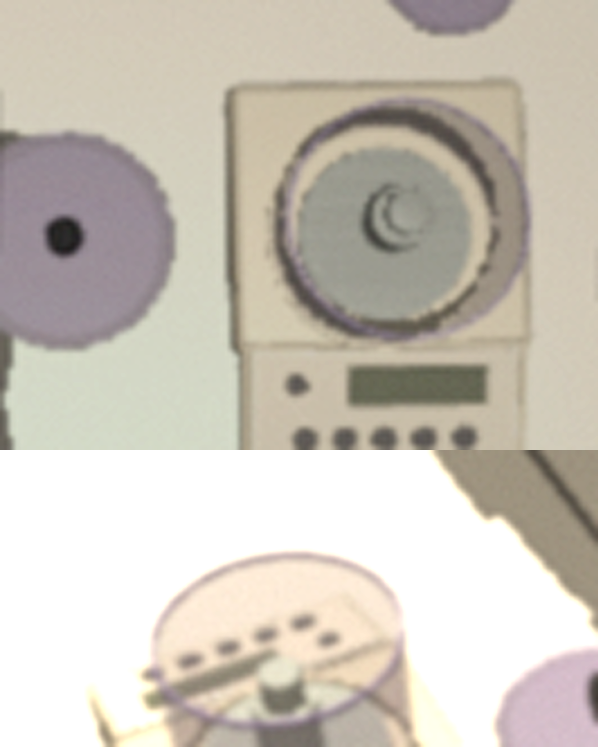

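The big lid lies on the bench, with its knob at about (264,192) in the top view. The weight stands near the pan's middle: its knob top is at about (340.7,186.4) in the top view and (182.9,218.9) in the scene view.

```bash
python3 - <<'E'
from h import *
print(back("top",(340.7,186.4),143)[:2],back("scene",(182.9,218.9),143)[:2])
print(back("top",((383.)/4.5+250,234/4.5+140),75)[:2],proj("top",[[556,-278,75],[558,-280,143]]),proj("scene",[[558,-280,143]]))
print(env.state()["ee_pos"])
E
```

```text
[ 562.87588549 -284.21346103] [ 565.0098486  -279.26432117]
[ 554.04895037 -279.84352498] [[334.46128121 191.30753618]
 [339.1287163  188.18758176]] [[181.72283219 217.28423642]]
[557.00145427  36.57919273 159.94428138]
```

```bash
python3 -m jog '0 0 0 0 -1.5 2 0.6; 0 0 0 0.1 -3.9 3.2 0.6; 0 0 0 0.24 -6.3 3.2 0.6; 0 0 0 0.24 -8.7 3.2 0.6; 0 0 0 0.24 -11 3.2 0.6'; python3 -m jog '0 0 0 0 -1.74 0 0.6; 0 0 0 0 -1.74 0 0.6; 0 0 0 0 -1.74 0 0.6;0 0 0 0 -1.74 0 0.6'; python3 - <<'E'
from h import *
a=save("scene","s3.png"); b=save("top","t3.png")
def up(im,x,y,w,h,s): return cv2.resize(im[y:y+h,x:x+w],None,fx=s,fy=s,interpolation=cv2.INTER_CUBIC)
o=up(a,140,170,80,60,8);o=np.clip(o*1.2,0,255).astype(np.uint8)
cv2.imwrite("pics/c4.png",o[:,:,::-1])
print(env.state()["ee_pos"])
E
```

```text
time_s: 10.78
ee_pos: [562.4, -240.5, 240.0]
ee_rot: [180.0, -0.0, 179.7]
force: [1.3, 0.2, 0.3]
gripper_width: 54.4
time_s: 11.28
ee_pos: [563.2, -279.8, 240.4]
ee_rot: [180.0, -0.0, 179.9]
force: [0.1, 0.1, 0.3]
gripper_width: 54.7
[ 563.39360197 -279.6464042   240.59007331]
```

View pics/c4.png

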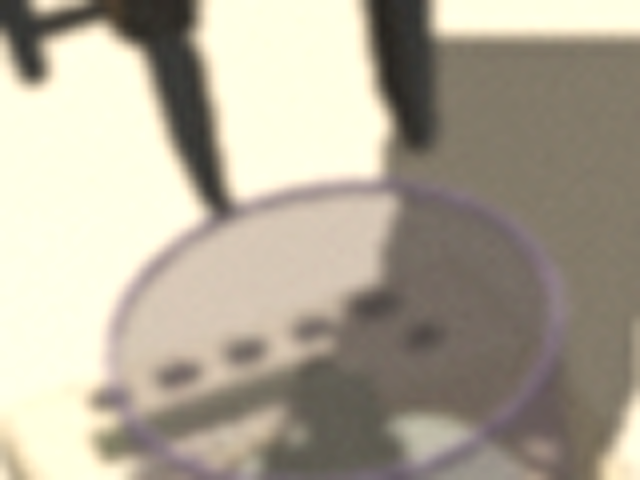

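The fingers hang above the open shield, to either side of the weight. Nothing is in the way, so I'll go down.

```bash
python3 -m jog '0 0 0 0 -0.06 -1.2 0.6; 0 0 0 0 -0.06 -2.4 0.6; 0 0 0 0 -0.06 -3.3 0.6; 0 0 0 0 -0.06 -3.7 0.6; 0 0 0 0 -0.06 -4 0.6'; python3 -m jog '0 0 0 0 0 -0.3 0.6; 0 0 0 0 0 -0.6 0.6; 0 0 0 0 0 -0.9 0.6; 0 0 0 0 0 -0.92 0.6; 0 0 0 0 0 -0.92 0.6'; python3 -m jog '0 0 0 0 0 0 0.4; 0 0 0 0 0 0 0.25; 0 0 0 0 0 0 0; 0 0 0 0 0 0 0; 0 0 0 0 0 0 0' 40
```

```text
time_s: 12.0
ee_pos: [563.7, -281.8, 140.6]
ee_rot: [-180.0, 0.0, 179.9]
force: [0.6, 0.3, 0.3]
gripper_width: 54.7
time_s: 12.62
ee_pos: [563.4, -282.3, 117.5]
ee_rot: [-180.0, 0.0, 179.9]
force: [0.1, 0.6, 0.3]
gripper_width: 54.9
time_s: 13.25
ee_pos: [563.4, -282.3, 117.6]
ee_rot: [-180.0, 0.0, 179.9]
force: [-0.3, -0.9, 1.9]
gripper_width: 35.5
```

```bash
python3 -m jog '0 0 0 0 0 0 0; 0 0 0 0 0 0 0; 0 0 0 0 0 0 0'
```

```text
time_s: 13.62
ee_pos: [563.4, -282.4, 117.6]
ee_rot: [-180.0, 0.0, 179.9]
force: [0.3, -1.0, 2.2]
gripper_width: 35.3
```

The finger tips overlap the body's shoulder, whose top is at 121 mm, so they stopped on the body instead of the knob. I'll open, raise 7 mm and close again.

```bash
python3 -m jog '0 0 0 0 0 0 0.5; 0 0 0 0 0 0 0.5; 0 0 0 0 0 0.15 0.5; 0 0 0 0 0 0.28 0.5; 0 0 0 0 0 0.28 0.5'; python3 -m jog '0 0 0 0 0 0 0.35; 0 0 0 0 0 0 0.2; 0 0 0 0 0 0 0; 0 0 0 0 0 0 0; 0 0 0 0 0 0 0' 40;  python3 -m jog '0 0 0 0 0 0 0; 0 0 0 0 0 0 0'
```

```text
time_s: 14.25
ee_pos: [563.5, -282.2, 124.8]
ee_rot: [-180.0, 0.0, 179.9]
force: [-0.6, 0.4, -0.7]
gripper_width: 45.9
time_s: 14.88
ee_pos: [563.3, -282.2, 124.3]
ee_rot: [180.0, -0.0, 179.9]
force: [0.1, -0.4, -1.7]
gripper_width: 24.4
time_s: 15.12
ee_pos: [563.2, -282.2, 124.3]
ee_rot: [-180.0, -0.0, 179.9]
force: [0.6, -0.8, -1.2]
gripper_width: 24.6
```

```bash
python3 -m jog '0 0 0 0 0 0.5 0; 0 0 0 0 0 1.5 0; 0 0 0 0 0 2.8 0; 0 0 0 0 0 4 0; 0 0 0 0 0 4.9 0'; python3 -m jog '0 0 0 0 0.7 0 0; 0 0 0 -0.1 2.4 0 0; 0 0 0 -0.4 4.4 0 0; 0 0 0 -0.6 6.4 0 0; 0 0 0 -0.8 8.4 0 0'; python3 -m jog '0 0 0 -0.1 1.6 0 0; 0 0 0 -0.2 3.6 0 0; 0 0 0 -0.3 5.2 0 0; 0 0 0 -0.4 6.2 0 0; 0 0 0 -0.5 6.7 0 0'
```

```text
time_s: 15.75
ee_pos: [563.3, -281.9, 248.5]
ee_rot: [180.0, 0.0, 179.9]
force: [0.2, -0.1, -4.7]
gripper_width: 25.2
time_s: 16.38
ee_pos: [541.5, -69.2, 245.3]
ee_rot: [179.9, -0.2, 179.9]
force: [1.2, 0.7, -5.3]
gripper_width: 24.5
time_s: 17.0
ee_pos: [529.0, 97.3, 245.5]
ee_rot: [180.0, -0.2, 180.0]
force: [-0.5, -0.9, -5.3]
gripper_width: 24.8
```

```bash
python3 -m jog '0 0 0 0 0 -1.5 0; 0 0 0 0 0 -3.5 0; 0 0 0 0 0 -5.5 0; 0 0 0 0 0 -6.7 0; 0 0 0 0 0 -7.2 0'; python3 -m jog '0 0 0 0 0 -0.1 0; 0 0 0 0 0 -0.2 0'
```

```text
time_s: 17.62
ee_pos: [528.8, 94.9, 64.7]
ee_rot: [-180.0, -0.3, 179.8]
force: [-0.9, -0.4, -5.8]
gripper_width: 24.3
time_s: 17.88
ee_pos: [531.9, 95.5, 63.1]
ee_rot: [180.0, 0.2, 179.9]
force: [-0.5, 0.2, -4.4]
gripper_width: 24.9
```

```bash
python3 -m jog '0 0 0 0 0 -0.2 0; 0 0 0 0 0 -0.35 0; 0 0 0 0 0 -0.42 0; 0 0 0 0 0 -0.46 0; 0 0 0 0 0 -0.46 0'; python3 -m jog '0 0 0 0 0 -0.03 0; 0 0 0 0 0 -0.03 0; 0 0 0 0 0 -0.03 0'
```

```text
time_s: 18.5
ee_pos: [530.8, 95.4, 50.4]
ee_rot: [180.0, 0.0, 179.9]
force: [0.2, 0.5, -5.0]
gripper_width: 24.5
time_s: 18.88
ee_pos: [530.8, 95.3, 49.7]
ee_rot: [180.0, 0.0, 179.9]
force: [-0.4, -0.7, -5.3]
gripper_width: 24.5
```

```bash
python3 -m jog '0 0 0 0 0 -0.03 0; 0 0 0 0 0 -0.06 0; 0 0 0 0 0 -0.06 0'; python3 -m jog '0 0 0 0 0 0 0.3; 0 0 0 0 0 0 0.4; 0 0 0 0 0 0 0.5; 0 0 0 0 0 0 0.5; 0 0 0 0 0 0 0.5'
```

```text
time_s: 19.25
ee_pos: [531.2, 95.4, 49.2]
ee_rot: [180.0, 0.1, 179.9]
force: [-1.9, -0.9, 6.5]
gripper_width: 24.7
time_s: 19.88
ee_pos: [530.8, 95.4, 48.1]
ee_rot: [180.0, -0.0, 179.9]
force: [0.5, 0.3, 0.5]
gripper_width: 46.1
```

```bash
python3 -m jog '0 0 0 0 0 1 0.6; 0 0 0 0 0 3 0.6; 0 0 0 0 0 5 0.6; 0 -1.5 0 -1 0 6 0.65; 0 -3.5 0 -2.57 0 6 0.65'; python3 -m jog '0 -2 0 0 0 0 0.65; 0 -4 0 0 0 0 0.65; 0 -5.5 0 0 0 0 0.65; 0 -5.5 0 0 0 0 0.65'; python3 - <<'E'
from h import *
s=env.state();print(s["ee_pos"].round(1) if hasattr(s["ee_pos"],"round") else s["ee_pos"],s["ee_rot"],np.round(s["qpos"],1))
a=save("scene","s5.png"); save("top","t5.png")
for n in("top","scene"):
  for q in("weight_center","weight_knob"):
    for e in spotter.trace(q,n):
        m=cv2.moments(e["region"].astype(np.uint8)); c=np.array((m["m10"]/m["m00"],m["m01"]/m["m00"])); print(n,q,round(e["conf"],2),c.round(1),back(n,c,34 if q=="weight_center" else 61)[:2].round(1),e["box"])
print(proj("top",[[531,95.4,34],[531,95.4,68]]),proj("scene",[[531,95.4,34],[531,95.4,68]]))
cv2.imwrite("pics/c5.png",cv2.resize(a[110:290,180:420],None,fx=3,fy=3)[:,:,::-1])
E
```

```text
time_s: 20.5
ee_pos: [469.8, 96.0, 201.5]
ee_rot: [179.8, 18.2, 179.8]
force: [0.3, -0.1, -0.1]
gripper_width: 59.3
time_s: 21.0
ee_pos: [470.0, 86.7, 199.9]
ee_rot: [-178.7, 43.2, 179.6]
force: [1.0, -0.6, -0.2]
gripper_width: 59.1
[470.   86.7 199.9] [-178.72152635   43.19644301  179.58807396] [ 19.2  -4.5 134.2 -58.5  17.1 -18.1]
top weight_center 0.51 [205.8 199.2] [531.3  93.7] [195.6, 191.2, 19.3, 19.4]
top weight_knob 0.43 [205.9 200.1] [526.8  89.3] [201.3, 195.4, 11.7, 14.4]
scene weight_center 0.66 [301.4 200.1] [532.9  92.8] [295.2, 187.9, 14.6, 22.6]
scene weight_knob 0.74 [301.7 199.5] [556.7  77.7] [292.6, 188.7, 17.7, 18.3]
[[205.22906108 199.32904629]
 [203.40180296 198.43819203]] [[301.86117925 199.47704792]
 [302.5130168  190.8061529 ]]
```

View pics/c5.png

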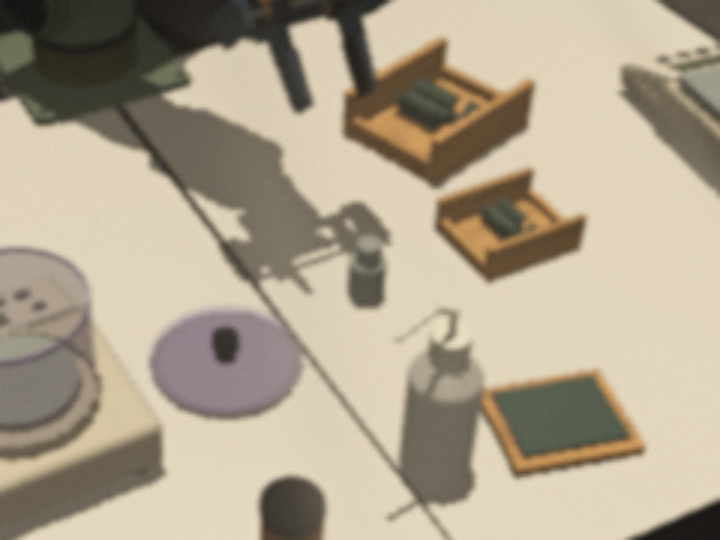

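The weight stands upright at about (301,200) in the scene view, and fits say (531,95). The forward tilt runs close to the wrist singularity (j5 = 17°). I'll approach tilted sideways from the +y side instead, with the jaws along x. Then: tool straight down, yaw +90° and lean, which brings the knob to +x.

```bash
cat > rot.py <<'E'
import sys
from h import *
from scipy.spatial.transform import Rotation as R
def need(pos,Rt):
    s=env.state(); Rc=R.from_euler("xyz",s["ee_rot"],degrees=True)
    v=(Rt*Rc.inv()).as_rotvec(degrees=True)
    print("turn",(v/5).round(2),"shift",((np.array(pos)-s["ee_pos"])/25).round(2)); return v
E
python3 - <<'E'
from rot import *
need([500,100,220],R.from_euler("xyz",[180,0,180],degrees=True))
T=R.from_euler("x",-45,degrees=True)*R.from_euler("xyz",[180,0,90],degrees=True)
need([531,167,200],T); print(T.as_matrix().round(2))
E
```

```text
turn [0.28 8.62 0.19] shift [1.15 0.54 0.79]
turn [ -0.16  -0.44 -17.72] shift [ 2.39  3.22 -0.01]
[[ 0.    1.    0.  ]
 [ 0.71 -0.   -0.71]
 [-0.71  0.   -0.71]]
```

```bash
python3 -m jog '0.07 2 0.05 0.3 0.2 0.3 0.65; 0.14 4 0.1 0.6 0.4 0.6 0.65; 0.2 6 0.15 0.9 0.5 0.8 0.65; 0.28 8 0.19 1.15 0.54 0.8 0.65; 0.28 8.62 0.19 1.15 0.54 0.8 0.65'; python3 -m jog '0 0 -2 0 0 0 0.65; 0 0 -4 0.3 0.5 0 0.65; 0 0 -6 0.6 1 0 0.65; 0 0 -8 0.9 1.8 0 0.65; 0 0 -10 1.24 2.7 0 0.65'; python3 -m jog '0 0 -2 0 0 0 0.65; 0 0 -4 0 0 0 0.65; 0 0 -6 0 0 0 0.65; 0 0 -8 0 0 0 0.65; 0 0 -8 0 0 0 0.65'; python3 -m jog '-2 0 0 0 0 0 0.65; -4 0 0 0 0 0 0.65; -6 0 0 0 0 0 0.65; -8 0 0 0 0 0 0.65; -9 0 0 0 0 0 0.65'; python3 - <<'E'
from rot import *
print(np.round(env.state()["qpos"],1))
T=R.from_euler("x",-45,degrees=True)*R.from_euler("xyz",[180,0,90],degrees=True)
need([531,167,103.5],T)
E
```

```text
time_s: 21.92
ee_pos: [500.7, 101.2, 221.5]
ee_rot: [179.9, 2.0, -180.0]
force: [-0.0, 0.4, -1.6]
gripper_width: 59.2
time_s: 22.55
ee_pos: [531.0, 168.7, 219.9]
ee_rot: [-179.9, 2.0, 129.7]
force: [0.1, 0.9, 0.2]
gripper_width: 59.4
time_s: 23.18
ee_pos: [530.9, 168.0, 219.8]
ee_rot: [-179.8, 2.0, 90.1]
force: [-0.3, -0.6, 0.1]
gripper_width: 59.2
time_s: 23.8
ee_pos: [530.0, 169.2, 218.2]
ee_rot: [-179.4, 47.3, 90.5]
force: [-0.3, -0.2, -0.2]
gripper_width: 59.7
[ 37.1  31.3  83.8 -36.   96.6  43. ]
turn [ 0.46 -0.08 -0.02] shift [ 0.04 -0.09 -4.59]
```

```bash
python3 -m jog '0.46 -0.08 0 0.02 -0.05 -1.5 0.65; 0.46 -0.08 0 0.04 -0.09 -3 0.65; 0.46 -0.08 0 0.04 -0.09 -4 0.65; 0.46 -0.08 0 0.04 -0.09 -4.59 0.65; 0.46 -0.08 0 0.04 -0.09 -4.59 0.65'; python3 -m jog '0 0 0 0 -0.7 -0.7 0.65; 0 0 0 0 -1.4 -1.4 0.65; 0 0 0 0 -2 -2 0.65; 0 0 0 0 -2 -2 0.65'; python3 - <<'E'
from rot import *
print(np.round(env.state()["qpos"],1))
T=R.from_euler("x",-45,degrees=True)*R.from_euler("xyz",[180,0,90],degrees=True)
need([531,82,18.6],T)
a=save("scene","s6.png"); cv2.imwrite("pics/c6.png",cv2.resize(a[120:240,230:390],None,fx=4.5,fy=4.5)[:,:,::-1])
E
```

```text
time_s: 24.42
ee_pos: [531.1, 165.2, 104.3]
ee_rot: [179.8, 44.9, 89.7]
force: [0.3, -0.2, 0.8]
gripper_width: 59.1
time_s: 24.92
ee_pos: [531.2, 114.6, 55.4]
ee_rot: [179.6, 44.9, 89.5]
force: [0.4, 0.1, -1.1]
gripper_width: 59.2
[ 32.5  37.7  97.7 -37.8  76.1  52.8]
turn [-0.03  0.05  0.04] shift [-0.01 -1.3  -1.47]
```

View pics/c6.png

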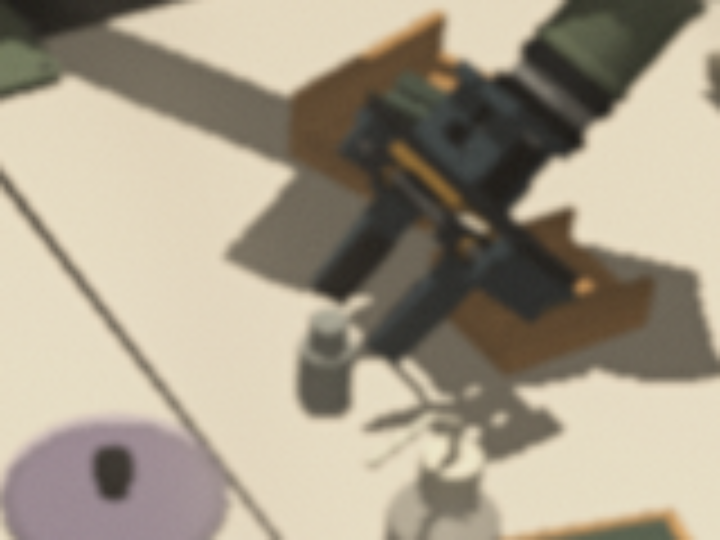

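The jaws straddle the weight's axis, with the weight at (325,365) in the crop just ahead of the fingers, and the hand is clear of the case. I'll advance and grip.

```bash
python3 -m jog '0 0 0 0 -0.5 -0.5 0.65; 0 0 0 0 -1 -1 0.65; 0 0 0 0 -1.2 -1.3 0.65; 0 0 0 0 -1.32 -1.42 0.65; 0 0 0 0 -1.32 -1.42 0.65'; python3 -m jog '0 0 0 0 0 0 0.5; 0 0 0 0 0 0 0.4; 0 0 0 0 0 0 0.2; 0 0 0 0 0 0 0; 0 0 0 0 0 0 0' 50; python3 -m jog '0 0 0 0 0 0.1 0; 0 0 0 0 0 0.3 0; 0 0 0 0 0 0.6 0; 0 0 0 0 0 0.6 0'
```

```text
time_s: 25.6
ee_pos: [531.3, 82.1, 19.3]
ee_rot: [179.6, 44.9, 89.5]
force: [0.2, 0.3, -0.7]
gripper_width: 59.3
time_s: 26.22
ee_pos: [531.8, 82.5, 19.8]
ee_rot: [179.5, 44.8, 89.5]
force: [1.8, 1.6, 2.0]
gripper_width: 37.2
time_s: 26.72
ee_pos: [531.5, 82.4, 34.9]
ee_rot: [179.5, 44.8, 89.5]
force: [-0.7, 0.5, -5.4]
gripper_width: 37.5
```

```bash
python3 -m jog '0 0 0 0 0 2 0; 0 0 0 0 0 4 0; 0 0 0 0 0 6 0; 2 0 0 0 0.5 7 0; 4 0 0 0 1.5 7 0'; python3 -m jog '2 0 0 -0.2 1.5 0 0; 4 0 0 -0.5 3 0 0; 5 0 0 -1 5 0 0; 5 0 0 -1 6.2 0 0;5 0 0 -1 6.2 0 0'; python3 -m jog '0 0 2 0 0 0 0; 0 0 4 0 0 0 0; 0 0 6 0 0 0 0; 0 0 8 0 0 0 0; 0 0 10 0 0 0 0'; python3 -m jog '0 0 2 0 0 0 0; 0 0 4 0 0 0 0; 0 0 6 0 0 0 0; 0 0 8 0 0 0 0; 0 0 8 0 0 0 0'; python3 - <<'E'
from rot import *
print(np.round(env.state()["qpos"],1))
T=R.from_euler("yz",[45,0],degrees=True)*R.from_euler("xyz",[180,0,180],degrees=True)
T=R.from_euler("z",0.7,degrees=True)*T
need([505,275,140],T)
E
```

```text
time_s: 27.35
ee_pos: [531.4, 120.5, 212.0]
ee_rot: [179.5, 24.5, 89.5]
force: [0.1, -0.5, -5.9]
gripper_width: 37.4
time_s: 27.98
ee_pos: [505.0, 275.3, 208.8]
ee_rot: [-180.0, -0.0, 89.8]
force: [-1.0, -0.9, -5.2]
gripper_width: 37.5
time_s: 28.6
ee_pos: [505.3, 273.1, 208.8]
ee_rot: [-179.9, -0.1, 140.0]
force: [-0.1, -0.2, -5.4]
gripper_width: 37.5
time_s: 29.22
ee_pos: [505.6, 273.5, 208.9]
ee_rot: [-180.0, -0.3, 179.5]
force: [0.5, 0.2, -5.7]
gripper_width: 37.2
[ 27.2  18.6  89.9   0.1  71.7 -62.4]
turn [-0.01  8.95  0.22] shift [-0.02  0.06 -2.76]
```

```bash
python3 -m jog '0 2 0.22 0 0.06 -0.5 0; 0 4 0.22 0 0.06 -1 0; 0 6 0.22 0 0.06 -1.5 0; 0 8 0.22 0 0.06 -2.2 0; 0 8.95 0.22 0 0.06 -2.76 0'; python3 -m jog '0 0 0 0 0 0 0; 0 0 0 0 0 0 0; 0 0 0 0 0 0 0'; python3 - <<'E'
from rot import *
print(np.round(env.state()["qpos"],1),env.state()["ee_pos"],env.state()["ee_rot"])
T=R.from_euler("y",45,degrees=True)*R.from_euler("xyz",[180,0,180],degrees=True)
T=R.from_euler("z",0.7,degrees=True)*T
need([505,275,65],T)
a=save("scene","s7.png"); b=save("top","t7.png")
up=lambda im,x,y,w,h,s: cv2.resize(im[y:y+h,x:x+w],None,fx=s,fy=s,interpolation=cv2.INTER_CUBIC)
o=np.hstack([up(b,100,165,80,100,5),up(a,300,110,80,100,5)]); cv2.imwrite("pics/c7.png",np.clip(o*1.3,0,255).astype(np.uint8)[:,:,::-1])
E
```

```text
time_s: 29.85
ee_pos: [507.8, 275.2, 137.3]
ee_rot: [-180.0, -45.1, -179.5]
force: [1.3, 0.7, -5.3]
gripper_width: 37.2
time_s: 30.22
ee_pos: [506.4, 276.5, 142.5]
ee_rot: [179.6, -44.7, -179.0]
force: [-0.5, -0.2, -4.6]
gripper_width: 37.0
[ 19.7  44.6  67.5  14.3 110.3 -71.3] [506.38174103 276.52496402 142.50811081] [ 179.61051731  -44.65688992 -179.04304426]
turn [-0.06  0.07  0.  ] shift [-0.06 -0.06 -3.1 ]
```

View pics/c7.png

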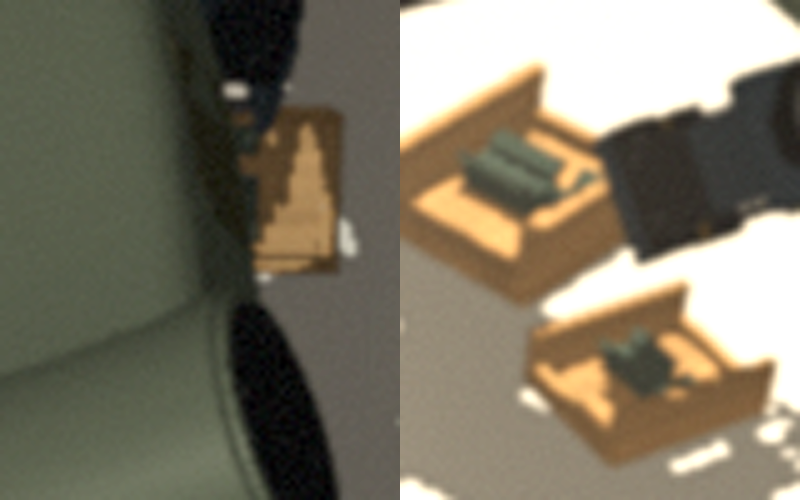

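The arm and hand hide the weight in both views, though the scene view shows the cradle clear and the hand lined up above it. I'll go down watching the force.

```bash
python3 -m jog '-0.06 0.07 0 -0.06 -0.06 -0.8 0; -0.06 0.07 0 -0.06 -0.06 -1.8 0; -0.06 0.07 0 -0.06 -0.06 -2.7 0; -0.06 0.07 0 -0.06 -0.06 -3.1 0; -0.06 0.07 0 -0.06 -0.06 -3.1 0'; python3 -m jog '0 0 0 0 0 -0.4 0; 0 0 0 0 0 -0.8 0; 0 0 0 0 0 -1 0; 0 0 0 0 0 -1 0; 0 0 0 0 0 -1 0'; python3 - <<'E'
from rot import *
T=R.from_euler("y",45,degrees=True)*R.from_euler("xyz",[180,0,180],degrees=True)
T=R.from_euler("z",0.7,degrees=True)*T
need([505,275,29.5],T)
E
```

```text
time_s: 30.95
ee_pos: [504.4, 274.6, 62.2]
ee_rot: [-179.9, -45.4, -179.4]
force: [-0.3, 0.1, -4.3]
gripper_width: 37.1
time_s: 31.58
ee_pos: [504.9, 274.8, 38.2]
ee_rot: [-179.9, -45.2, -179.4]
force: [-0.1, 0.9, -5.1]
gripper_width: 37.1
turn [ 0.01 -0.05  0.01] shift [ 0.    0.01 -0.35]
```

```bash
python3 -m jog '0 0 0 0 0 -0.1 0; 0 0 0 0 0 -0.2 0; 0 0 0 0 0 -0.25 0; 0 0 0 0 0 -0.25 0'; python3 -m jog '0 0 0 0 0 -0.04 0; 0 0 0 0 0 -0.07 0; 0 0 0 0 0 -0.07 0'
```

```text
time_s: 32.08
ee_pos: [504.7, 274.7, 31.6]
ee_rot: [-179.9, -45.3, -179.4]
force: [-0.7, -0.7, -5.0]
gripper_width: 37.5
time_s: 32.45
ee_pos: [504.8, 274.7, 29.9]
ee_rot: [-179.9, -45.3, -179.4]
force: [0.6, 0.4, -4.0]
gripper_width: 36.9
```

```bash
python3 -m jog '0 0 0 0 0 -0.04 0; 0 0 0 0 0 -0.04 0; 0 0 0 0 0 -0.04 0'; python3 -m jog '0 0 0 0 0 -0.03 0; 0 0 0 0 0 -0.03 0; 0 0 0 0 0 -0.03 0'
```

```text
time_s: 32.83
ee_pos: [504.7, 274.6, 29.6]
ee_rot: [-179.9, -45.3, -179.4]
force: [0.2, -1.8, 0.6]
gripper_width: 37.0
time_s: 33.2
ee_pos: [504.7, 274.6, 29.6]
ee_rot: [-179.9, -45.3, -179.4]
force: [1.1, -1.6, 5.7]
gripper_width: 37.2
```

Contact comes at the expected height and the case carries the full weight. I'll release and withdraw along the tool axis.

```bash
python3 -m jog '0 0 0 0 0 0 0.45; 0 0 0 0 0 0 0.55; 0 0 0 0 0 0 0.6; 0 0 0 0 0 0 0.6; 0 0 0 0 0 0 0.6'; python3 -m jog '0 0 0 0.5 0 0.5 0.6; 0 0 0 1.2 0 1.2 0.6; 0 0 0 2 0 2.2 0.6; 0 0 0 2.5 0 4 0.6; 0 0 0 2.5 0 6 0.6'; python3 -m jog '0 -2 0 -1 -2 1 0.6; 0 -4 0 -2 -4 1 0.6; 0 -6 0 -4 -6 1 0.6; 0 -8 0 -4 -8 1 0.6; 0 -9 0 -4 -8 1 0.6';python3 - <<'E'
from h import *
a=save("scene","s8.png"); b=save("top","t8.png")
up=lambda im,x,y,w,h,s: cv2.resize(im[y:y+h,x:x+w],None,fx=s,fy=s,interpolation=cv2.INTER_CUBIC)
o=np.hstack([up(b,110,172,75,60,5.3),up(a,312,155,75,60,5.3)]); cv2.imwrite("pics/c8.png",np.clip(o*1.3,0,255).astype(np.uint8)[:,:,::-1])
p=[[519.5,275,42],[519.5-34,275-.4,42],[519.5+34,275.4,42],[519.5+34,275.4,55]]
for n,o in(("top",(110,172)),("scene",(312,155))):
  print(n,((proj(n,p)-o)*5.3).round())
  for q in("weight_center","weight_knob"):
    for e in spotter.trace(q,n):
        m=cv2.moments(e["region"].astype(np.uint8)); c=np.array((m["m10"]/m["m00"],m["m01"]/m["m00"])); print(n,q,round(e["conf"],2),c.round(1),back(n,c,48)[:2].round(1),e["box"])
E
```

```text
time_s: 33.83
ee_pos: [504.8, 274.8, 28.1]
ee_rot: [-179.9, -45.3, -179.4]
force: [0.2, 0.5, 0.5]
gripper_width: 54.6
time_s: 34.45
ee_pos: [567.7, 274.5, 178.5]
ee_rot: [-179.9, -45.3, -179.4]
force: [0.9, -0.2, 0.9]
gripper_width: 55.1
time_s: 35.08
ee_pos: [464.8, 72.1, 204.5]
ee_rot: [-179.4, 0.0, -179.8]
force: [0.3, -0.2, 0.1]
gripper_width: 55.0
top [[177. 160.]
 [175. 222.]
 [179.  99.]
 [172.  96.]]
top weight_knob 0.55 [143.5 194.1] [542.7 273.8] [141.0, 192.8, 5.6, 5.5]
scene [[199. 124.]
 [166.  93.]
 [234. 156.]
 [237. 139.]]
scene weight_center 0.65 [348.2 177.1] [518.  269.9] [340.1, 167.8, 19.8, 18.5]
scene weight_center 0.54 [325.6 244. ] [727.2  50.7] [311.5, 208.2, 29.0, 66.4]
scene weight_knob 0.5 [348.1 177.2] [518.1 269.2] [337.2, 166.9, 22.6, 15.9]
```

View pics/c8.png

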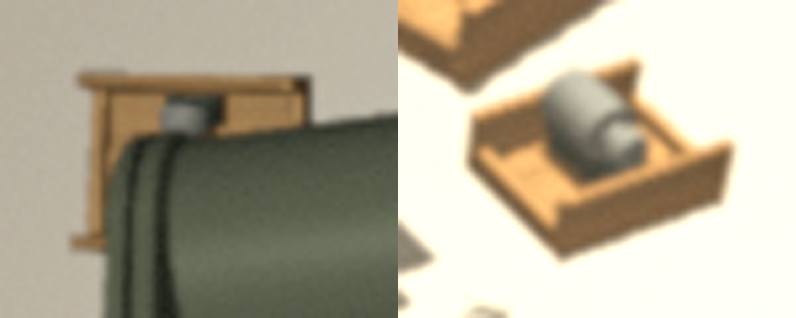

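The weight lies in the cradle with its knob towards world +x, the narrow end, at (205,125) in the crop's scene half. I'll move the arm away for an unobstructed check.

```bash
python3 -m jog '0 0 0 -0.5 -1.5 1 0.6; 0 0 0 -1 -3 2 0.6; 0 0 0 -1.5 -5 3 0.6; 0 0 0 -2 -7 3 0.6; 0 0 0 -2 -9 3 0.6';python3 - <<'E'
from h import *
a=save("scene","s9.png"); b=save("top","t9.png")
up=lambda im,x,y,w,h,s: cv2.resize(im[y:y+h,x:x+w],None,fx=s,fy=s,interpolation=cv2.INTER_CUBIC)
o=np.vstack([np.hstack([up(b,115,172,60,56,6.6),up(a,312,155,60,56,6.6)])]); o=np.clip(o*1.3,0,255).astype(np.uint8)
p=[[519.5,275,42],[519.5-34,275-.4,42],[519.5+34,275.4,42]]
for n,of,k in(("top",(115,172),0),("scene",(312,155),396)):
  for q in ((proj(n,p)-of+.5)*6.6): cv2.circle(o,(int(q[0])+k,int(q[1])),3,(255,0,0),-1)
f=cv2.resize(a,(int(512*.77),int(384*.77)));g=cv2.resize(b,(int(512*.77),int(384*.77)))
r=np.hstack([g,f]); r=cv2.resize(r,(o.shape[1],int(r.shape[0]*o.shape[1]/r.shape[1]))); r=r[:600-o.shape[0]]
o=np.vstack([o,r]); cv2.imwrite("pics/c9.png",o[:,:,::-1]);print(o.shape)
for n in("top","scene"):
  for q,z in(("weight_center",48),("lid_knob",5),("sample_jar",70),("wash_bottle",100),("case_lid",10)):
    for e in spotter.trace(q,n)[:3]:
        m=cv2.moments(e["region"].astype(np.uint8)); c=np.array((m["m10"]/m["m00"],m["m01"]/m["m00"])); print(n,q,round(e["conf"],2),c.round(1),back(n,c,z)[:2].round(1),np.round(e["box"]))
E
```

```text
time_s: 36.0
ee_pos: [417.9, -151.7, 278.3]
ee_rot: [-179.5, -0.3, -179.5]
force: [1.2, 0.1, 0.0]
gripper_width: 54.7
(600, 792, 3)
top weight_center 0.65 [336.  193.9] [ 551.2 -286.5] [301. 160.  66.  83.]
top weight_center 0.63 [143.2 204.4] [512.6 273.4] [135. 188.  13.  31.]
top weight_center 0.27 [147.1 202.2] [519.1 262.2] [123. 185.  46.  35.]
top lid_knob 0.92 [399.1 200.8] [ 536.8 -482.4] [381. 189.  35.  27.]
top lid_knob 0.83 [349.5 131.2] [ 747.5 -334.7] [332. 115.  33.  32.]
top lid_knob 0.72 [263.9 193.2] [554.2 -76.4] [242. 171.  48.  48.]
top sample_jar 0.88 [282.2 115.4] [ 775.8 -127.1] [275. 104.  18.  26.]
top wash_bottle 0.66 [227.7 122.1] [746.3  27.7] [213. 110.  32.  29.]
top wash_bottle 0.59 [187.9 124.5] [737.7 140.2] [165. 103.  46.  41.]
top case_lid 0.88 [187.7 124.7] [760.2 158.9] [163. 105.  49.  40.]
scene weight_center 0.67 [348.1 177.2] [518.3 269.2] [340. 168.  19.  18.]
scene lid_knob 0.9 [111.8 274.6] [ 537.1 -483.4] [ 94. 263.  40.  30.]
scene lid_knob 0.74 [192.2 315.6] [ 749.7 -336.3] [169. 300.  43.  37.]
scene lid_knob 0.64 [254.1 229.7] [555.4 -76.4] [226. 211.  53.  39.]
scene sample_jar 0.76 [276.1 285.5] [ 804.  -139.2] [267. 269.  21.  32.]
scene wash_bottle 0.59 [326.3 245.7] [771.9  18.2] [315. 210.  27.  64.]
scene case_lid 0.61 [365.7 250.5] [767.4 156.9] [334. 238.  61.  30.]
```

View pics/c9.png

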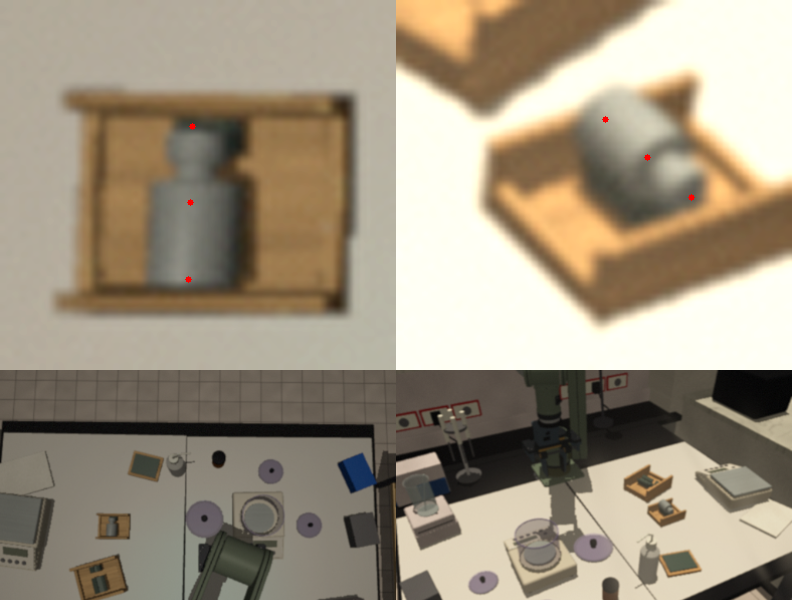

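The check shows the weight level in the V, aligned with the case's x and with its knob over the narrow cradle. The fitted axis dots agree within about 2–3 mm. The lid is flat at (555,-76), the shield is open, the other things are where they were, and the arm is free.

```bash
python3 -c "
from workcell import env
print(env.job_done()); s=env.state(); print(s['time_s'],s['force'])"
```

```text
the job is handed in; nothing more can be done
None
the job is handed in; nothing more can be done
```

I finished the job and handed it in at about 36 s of the 72 s allowed; the system reports no verdict.

- **Lid:** I lifted it off the shield by its knob and laid it flat on the bench, knob up, at about (555, -76) mm. The shield is left open.
- **Weight:** I took it off the pan by its knob, stood it upright at about (531, 95) mm and let go. Then I re-gripped it by the body with the hand tilted sideways and laid it in the cradle of the smaller case, the one matching the given size. Its knob points to the narrow-cradle end (case -x, world +x).

**Last checks:**
- **Weight in the cradle:** it lies level and aligned with the case, about 2 mm off along and 2 mm across from my fitted cradle position. That is about the calibration error, and inside the 10 mm and 5 mm limits. Its height was judged only from the contact height when setting down (about 1 mm above the expected value) and from the picture.
- **Other things:** the wash bottle, jar and case lid show no movement beyond a few mm from before.
- **Forces:** the readings printed at the end of each move stayed under 10 N. The arm was clear of everything at hand-in.

**What went wrong or disagreed:**
- **First grip on the weight:** the fingers closed on the body's shoulder instead of the knob, so I opened them, raised 7 mm and gripped again.
- **First tilt:** tilting the hand forward came too close to a wrist limit, so I switched to the sideways approach.
- **Network reports:** in the last top view the networks' best match for the weight was wrong (it was on the balance). Their second match agreed with the cradle position to within about 7 mm along and 2 mm across.

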